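# Set a tilt stage to 20 degrees with a pendulum angle gauge and hold it for clamping

### The arm

A 6-joint arm with a two-finger parallel gripper is mounted at the origin on a cart in front of the work surface, level with it; the furniture and walls round the work are solid. World frame = base frame: x ahead of the robot, y to its left, z up, the work surface at z = 0. Lengths are in mm, angles in rad, forces in N, time in s.
With the tool pointing down it reaches from about 350 to 775 mm from the base axis. Payload 7.3 kg.
Tool frame: the origin (TCP) lies on the centre line of the jaws, within the pads' length; the fingertips stand 11 mm ahead of it and the grasp point (between the pads) lies 8 mm behind it; z points along the fingers, y is the line along which they close (so a half turn about z gives the same grasp; the last joint's range is limited). The gripper opens to 92 mm and grips with 3 to 60 N. Pads are 19 mm wide; open, the fingers measure 130 mm over their backs; the gripper's body (75 mm by 190 mm) begins 47 mm behind the grasp point.
Start: joints at [-1.262, 0.342, 1.524, -0, 1.275, -0.146], TCP at [230.647, -471.642, 237.741] pointing down, gripper open.
Joint ranges: [-2.53, 2.53], [-0.77, 2.02], [0.04, 2.7], [-1, 4.14], [0.28, 2.66], [-3.11, 3.11]. Speed limits (rad/s): [2.57, 2.57, 3.14, 3.14, 3.14, 3.14].

### API

Orientations are given as [roll, pitch, yaw] about the fixed x, y, z axes, in that order (R = Rz(yaw) Ry(pitch) Rx(roll)).
In Python, from plant import bot gives the robot as it stands.
- The arm moves only by the tool step_arm, never from a script. Its argument "deltas" is a list of rows, each a list of 5 numbers: the opening, from 0 (shut) to 1 (fully open), then the shift along the tool's x, y, z each as a share of 0.5 m, from -1 to 1, then the turn about the tool's z as a share of pi/2 rad, from -1 to 1. In form: [[claw, x, y, z, turn], ...]. A call has 1 to 8 rows; each row shifts and turns the commanded pose from where the row before left it, along the tool's axes as they then stand; what a row does not reach is not made up. A row lasts 1/10 s, in which the tool goes at most 50 mm and 8.59 degrees, less where a joint would pass 70% of its speed; a pose out of reach is approached as far as the arm can. A call with a number of a shift or a turn outside -1 to 1 is refused whole. A call with a gripper value outside its range is refused whole. The fingers move at their own pace and stop on an object; the grip force is fixed at half the most. Time passes only in rows, so rows that do not move let the fingers close. It gives the time, the measured TCP pose, the force, the opening and the grip force at its end, in the units of the state.
- bot.get_obs(): the state, without advancing time (a new reading comes with each control period).
- bot.capture(name): name is "scene" or "top"; returns (picture, depth): 420x560x3 uint8, red, green, blue; 420x560 float32, mm along the optical axis (not along the pixel's ray), 0 where there is no reading.
- bot.camera_params(name): a dict with "fov_y" (degrees; the focal length in pixels is half the picture's height over the tangent of half this angle, whatever the lens; pixels are square), "cx", "cy" (the principal point, pixels), "rvec" (rotation vector, rad) and "tvec" (3), from world to camera coordinates, as OpenCV has them. Camera axes: x right, y down, z forward; pixel columns grow to the right and rows downward; lengths in mm; the calibration is good to about 2 mm. A picture is of the moment at which its call begins. camera_params takes no time and is no camera call.
- bot.close_job(): hands the job in; it is judged then, once.
The state is a dict: "time": time; "joint_positions": joint angles; "dq": joint speeds; "tau": joint torques, N m; "tool_pos": TCP position; "tcp_rot": TCP orientation; "contact_force": force on the tool from outside, world axes, zero at the start; "moment": the same for the moment, N m; "grip_width": finger opening in mm; "finger_force": force on a finger pad.
Only numpy, scipy, OpenCV 4.12 (cv2) and the standard library are available. Lean on these libraries where they do the work, as an engineer would, in place of code of your own. Each camera call takes 0.05 s, during which the arm holds its last target. There are 200 camera calls.

### The job

The tilt stage must be set to 20 degrees before its slack clamp lever is tightened. Turn the clicking drum on top of the pendulum angle gauge to 20, so that the gauge's target mark stands at 20, then take the gauge out of its wooden rest, seat it flat in the pocket of the swinging table with its dial facing the robot, and rock gauge and table together until the pointer settles on the target mark. The program finishes while still holding the gauge there, on the table and steady, without letting go; do not press hard, and leave the weighing bottle, the stopper and the crucible undisturbed.

Things in the scene. Friction and masses are not known exactly. Their poses are not given: they have to be found in the camera images.
- gauge: Pendulum angle gauge, loose, about 0.4 kg. Origin: centre of its foot's underside; x out of its back (dial faces -x), y to its left seen from the front, z up. Steel foot 34 (x) x 74 (y) x 8 mm; grey body 30 x 60 mm up to z = 66 mm (flanks can be gripped); collar with black reading line at the front; drum from 70 to 102 mm. Round white dial 55 mm across on the front, rim 7 mm proud.
- drum_grip (a point): Point on the drum's axis, 92 mm above the gauge's underside and 10 mm below the drum's top: a good height to grip the drum from above, fingertips just clear of the body. The drum is an upright knurled cylinder, 30 mm across, 32 mm tall; the gauge can be lifted and tilted by it.
- drum (a joint): Turn of the drum, rad, growing clockwise seen from above. Detents every 0.419 rad (24 degrees), each 5 on the scale: 0.419 rad reads 5, 0.838 reads 10, 1.257 reads 15, 1.676 reads 20 .. up to 50. Figures 0, 10 .. 50 on its lower band, larger ones to the right, are read at the black line in front. Starts at 5 or 10; turning it takes about 0.06 N m.
- mark (a joint): Place of the target mark, a 5 mm brass arrowhead at the dial's rim pointing inwards, rad from the top, growing to the left seen from the front; geared to the drum, it stands at the angle that the drum reads (0.349 rad = 20 degrees).
- pointer (a joint): Reading of the free swinging pointer (black needle up, brass weight below), rad from the dial's top, growing to the left seen from the front. The needle hangs upright and settles in about 1.5 s, so this is the lean of the gauge to the right (its top towards its own -y): 0.349 rad = 20 degrees.
- dial_centre (a point): Centre of the dial, on its front: 37 mm above the gauge's underside, 21 mm in front of its middle. The dial is graduated every 5 degrees, 0 at the top, to 50 either side.
- rest: Fixed wooden rest, 66 x 106 x 19.5 mm, with a recess 37 x 77 mm in which the gauge's foot stands at the start: floor 12 mm above the worktop, walls 7.5 mm above the floor. Origin: centre of the underside; axes as the gauge's.
- stage: Fixed tilt stage: steel base plate 104 (x) x 120 (y) x 12 mm, two cheeks (outer faces at x = +-37 mm, 67 mm high) that carry the table's axle along x, and a slack clamp lever on the front (out to x = -56 mm, not to be used). Origin: centre of the underside, z up, front -x towards the robot.
- axle (a point): Point on the table's axle (along the stage's x), midway between the cheeks, 52 mm above the worktop.
- table_seat (a point): Centre of the floor of the table's pocket, 8 mm above the axle when level; z is normal to the floor, x along the axle to the back. The pocket is 40 (x) x 80 (y) mm with a 5 mm high, 5 mm wide lip all round (3 mm clearance on each side of the gauge's foot).
- table (a joint): Tilt of the swinging table about its axle, rad: 0 level, growing as its right side (stage -y) goes down; stops at +-0.5. A spring pulls it towards level (0.45 N m per rad, friction 0.04 N m): empty, it rests slightly tilted; it swings flat against the gauge's foot as that is set down; let go at 20 degrees, table and gauge swing back.
- weighing_bottle: Bystander: small glass weighing bottle with lid, 33 mm across, 55 mm tall, origin at the centre of its underside. Leave alone.
- stopper: Bystander: reddish-brown rubber stopper, 34 mm across, 26 mm tall, origin at the centre of its underside. Leave alone.
- crucible: Bystander: white porcelain crucible, 41 mm across, 32 mm tall, origin at the centre of its underside. Leave alone.

How it is judged:
By the outcome, as a careful person would: the job done as asked, in the order asked, and still so for the second after the job is handed in, while the arm keeps its last pose, push and grip.
It also fails if it takes over 48 s, if anything falls off the work surface, if the arm or the gripper's body presses on something with over 40 N, if the wrist force passes 120 N, or if a joint passes its speed limit or range.

## Working session

There is one attempt and no reset: what is moved stays moved. The work goes in short steps, Python scripts to look and compute and a tool call to move; the robot and the scene stay as the last step left them, time stands still between calls to the robot, and variables do not carry over. Pictures are saved under pics/ and viewed, at most 10 in all, crops included, and the job is handed in when it is done.

Besides the shell and the picture viewer there is one more tool, called after "Call:" as a command line: name --pt "numbers of a row" for each row, then --argument value for the rest. step_arm: Moves the arm, as the interface text tells. Shift numbers are shares of 0.5 m and turn numbers shares of pi/2 rad, none past 1 either way. Its arguments: {"type":"object","properties":{"deltas":{"type":"array","items":{"type":"array","items":{"type":"number","minimum":-1,"maximum":1}}}},"required":["deltas"]}

```bash
ls; mkdir -p pics
cat > h.py <<'E'
import numpy as np, cv2
from plant import bot
def cam(n):
    p=bot.camera_params(n); f=210/np.tan(np.radians(p["fov_y"])/2)
    R=cv2.Rodrigues(np.array(p["rvec"],float))[0]; return f,p["cx"],p["cy"],R,np.array(p["tvec"],float).ravel(),p
def ray(n,u,v,z):
    f,cx,cy,R,t,_=cam(n); d=R.T@np.array([(u-cx)/f,(v-cy)/f,1]); c=-R.T@t
    return c+d*(z-c[2])/d[2]
def proj(n,P):
    f,cx,cy,R,t,_=cam(n); q=R@np.array(P,float)+t; return q[0]/q[2]*f+cx,q[1]/q[2]*f+cy
def cloud(n,dep):
    f,cx,cy,R,t,_=cam(n); v,u=np.mgrid[:420,:560]
    q=np.stack([(u-cx)/f*dep,(v-cy)/f*dep,dep],-1); P=(q-t)@R; P[dep<=0]=np.nan; return P
E
python3 - <<'E'
from h import *
for n in("scene","top"):
    im,d=bot.capture(n); np.savez("pics/%s0.npz"%n,im=im,d=d); cv2.imwrite("pics/%s0.png"%n,im[...,::-1])
    f,cx,cy,R,t,p=cam(n); print(n,p,-R.T@t)
print(bot.get_obs())
E
```

```text
pics
scene {'fov_y': 54.9798201154967, 'cx': 285.75445019081167, 'cy': 214.97509868295776, 'rvec': array([ 0.68071145, -2.49572912,  1.28976299]), 'tvec': array([531.62411064, 164.0767721 , 786.4898291 ])} [173.06733669 740.33826511 591.65748844]
top {'fov_y': 49.11040769466453, 'cx': 288.0540951177979, 'cy': 201.98891342120055, 'rvec': array([ 2.17275359, -2.15117895,  0.16372576]), 'tvec': array([116.53157537, 546.49761686, 878.2113441 ])} [425.04875606 138.89542046 939.96597563]
{'time': 0.1, 'joint_positions': array([-1.26197436e+00,  3.42606140e-01,  1.52489244e+00, -8.65441134e-06,
        1.27544539e+00, -1.46016742e-01]), 'dq': array([ 1.71637562e-04,  4.25895687e-05, -1.13815948e-03, -3.23326162e-04,
        1.15167254e-03, -1.46026924e-03]), 'tau': array([ 1.74347035e-03, -4.32004595e+01, -2.44694245e+01,  7.18561420e-02,
        5.25646994e-02, -6.47412730e-05]), 'tool_pos': array([ 230.54393595, -471.282492  ,  237.14895754]), 'tcp_rot': array([-3.14025452e+00, -1.88425317e-04,  4.54841104e-01]), 'contact_force': array([ 0.77256569,  0.32605334, -0.2926241 ]), 'moment': array([-0.03225439,  0.03574766,  0.08549904]), 'finger_force': 0.0, 'grip_width': 91.50428037864748}
```

View pics/scene0.png

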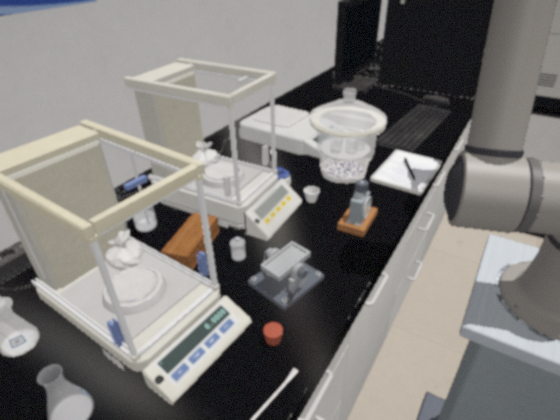

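View pics/top0.png

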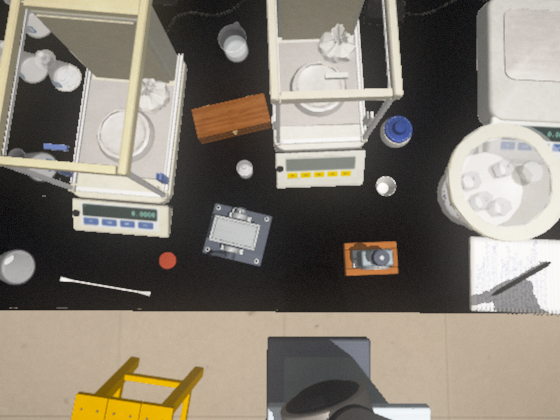

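The scene view shows the gauge in its rest at about (358,205) and the stage at (287,272). In the top view the rest is at (371,258) and the stage at (237,234). The bystanders in the top view are the bottle (245,169), crucible (386,186) and stopper (167,260).

Run:
```python
from h import *
a=np.load("pics/top0.npz"); im,d=a["im"],a["d"]; P=cloud("top",d)
b=np.load("pics/scene0.npz"); ims,ds=b["im"],b["d"]; S=cloud("scene",ds)
hsv=cv2.cvtColor(im,cv2.COLOR_RGB2HSV)
m=(cv2.inRange(hsv,(5,110,90),(20,255,255))); m[:,:330]=0;m[:,420:]=0;m[:230]=0;m[300:]=0
pts=np.argwhere(m)[:,::-1].astype(np.float32)
W=np.array([ray("top",u,v,19.5)[:2] for u,v in pts],np.float32)
print("rest",cv2.minAreaRect(W), np.nanmedian(P[m>0][:,2]))
Q=P[235:285,345:405].reshape(-1,3); t=Q[Q[:,2]>105]; print("drumtop n",len(t),t.mean(0),t.min(0),t.max(0))
Q=S[170:240,330:385].reshape(-1,3); t=Q[Q[:,2]>108]; print("drumtop scene",len(t),t.mean(0),t.min(0),t.max(0))
# stage
Q=P[200:270,200:275].reshape(-1,3)
for lo,hi in((5,20),(50,58),(56,75)):
    t=Q[(Q[:,2]>lo)&(Q[:,2]<hi)]; print(lo,hi,len(t),t.mean(0),cv2.minAreaRect(t[:,:2].astype(np.float32)))
print("z hist",np.histogram(Q[:,2],bins=range(-10,90,5)))
big=cv2.resize(im[195:285,195:415],None,fx=3.6,fy=3.6,interpolation=cv2.INTER_CUBIC)
c2=cv2.resize(ims[165:310,240:400],None,fx=3,fy=3,interpolation=cv2.INTER_CUBIC)
o=np.zeros((600,800,3),np.uint8);o[:big.shape[0],:big.shape[1]]=big[:, :800]
dd=cv2.resize(ims[170:240,330:385],None,fx=3.8,fy=3.8,interpolation=cv2.INTER_CUBIC)
o[330:330+dd.shape[0],:dd.shape[1]]=dd
e=cv2.resize(ims[235:310,245:330],None,fx=3.5,fy=3.5,interpolation=cv2.INTER_CUBIC);o[330:330+e.shape[0],250:250+e.shape[1]]=e
cv2.imwrite("pics/c1.png",o[...,::-1])
```

```text
rest ((436.5195007324219, -44.3665885925293), (66.12483215332031, 107.04129028320312), 2.6553878784179688) 20.45832625139198
drumtop n 231 [437.64935502 -43.9646035  114.64357281] [422.99660573 -58.55432536 105.79603652] [451.68476632 -29.99041756 120.00461306]
drumtop scene 95 [437.77562021 -38.09039417 113.59299029] [423.91185886 -56.3354115  108.13134974] [452.58449332 -26.59758699 116.6385351 ]
5 20 1375 [480.44066144 215.1428906   12.99540872] ((479.89208984375, 224.55963134765625), (135.4698028564453, 142.74639892578125), 0.9810140132904053)
50 58 157 [488.93599894 239.16234096  56.43182585] ((488.3918762207031, 228.69313049316406), (74.14830780029297, 95.97142791748047), 51.402706146240234)
56 75 1500 [483.30027359 222.79722874  62.4390868 ] ((483.5767822265625, 223.30996704101562), (90.7608413696289, 99.2105484008789), 77.85356903076172)
z hist (array([   0,  682, 1444,   71, 1103,  201,   12,    9,   29,   26,   85,
         22,   23,  420,  757,  324,   23,    0,    0]), array([-10,  -5,   0,   5,  10,  15,  20,  25,  30,  35,  40,  45,  50,
        55,  60,  65,  70,  75,  80,  85]))
```

View pics/c1.png

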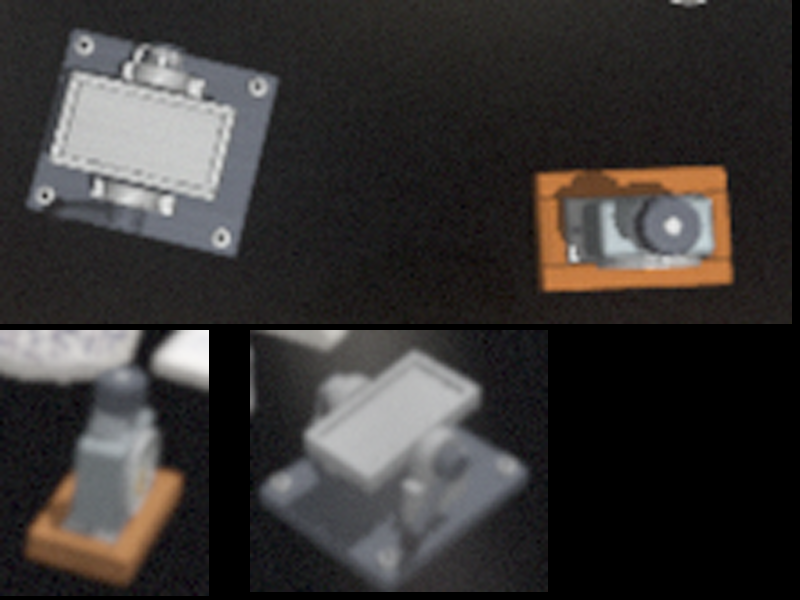

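The crop shows the gauge in its rest with the drum at crop (672,225), and the stage plate corners at about (75,28), (278,75), (237,257) and (28,208), so the stage is turned about -14 degrees. I'll fit the stage and plan the first approach.

Run:
```python
from h import *
a=np.load("pics/top0.npz"); im,d=a["im"],a["d"]; P=cloud("top",d)
b=np.load("pics/scene0.npz"); S=cloud("scene",b["d"])
c=[(75,28),(278,75),(237,257),(28,208)]
W=np.array([ray("top",u/3.6+195,v/3.6+195,12)[:2] for u,v in c]); 
print("corners centre",W.mean(0),"sides",np.linalg.norm(W-np.roll(W,-1,0),axis=1))
hsv=cv2.cvtColor(im,cv2.COLOR_RGB2HSV)
z=cv2.medianBlur(np.nan_to_num(P[...,2]).astype(np.float32),5)
roi=np.zeros(d.shape,bool); roi[195:275,195:280]=1
bright=im.max(-1)>60
m=(roi&bright&(z>6)).astype(np.uint8)
n,l,st,ce=cv2.connectedComponentsWithStats(m); k=1+np.argmax(st[1:,4]); pts=np.argwhere(l==k)[:,::-1]
hull=np.array([ray("top",u,v,12)[:2] for u,v in pts],np.float32); print("plate",cv2.minAreaRect(hull))
for n,C,u0 in(("top",P,None),("scene",S,None)):
    Q=C.reshape(-1,3); Q=Q[np.isfinite(Q).all(1)]; Q=Q[(np.abs(Q[:,0]-483)<60)&(np.abs(Q[:,1]-224)<60)&(Q[:,2]>45)&(Q[:,2]<85)]
    y=np.radians(-13.5); L=(Q[:,:2]-[483,223])@np.array([[np.cos(y),-np.sin(y)],[np.sin(y),np.cos(y)]])
    k=(abs(L[:,0])<18)&(abs(L[:,1])<36); A=np.c_[L[k],np.ones(k.sum())]
    print(n,k.sum(),"z=ax+by+c",np.linalg.lstsq(A,Q[k,2],rcond=None)[0])
```

```text
corners centre [481.67085683 221.91452952] sides [117.54766001 103.92742392 119.31585312 103.73497669]Traceback (most recent call last):
  File "<stdin>", line 13, in <module>
  File "h.py", line 7, in ray
    f,cx,cy,R,t,_=cam(n); d=R.T@np.array([(u-cx)/f,(v-cy)/f,1]); c=-R.T@t
                  ~~~^^^
  File "h.py", line 4, in cam
    p=bot.camera_params(n); f=210/np.tan(np.radians(p["fov_y"])/2)
ValueError: time passes only in moves, steps and waits
```

Call:
step_arm --pt "0.6 0.1 0 0 0" --pt "0.6 0.1 0 0 0" --pt "0.6 0.1 0 0 0" --pt "0.6 0.1 0 0 0" --pt "0.6 0.1 0 0 0" --pt "0.6 0.1 0 0 0" --pt "0.6 0.1 0 0 0" --pt "0.6 0.1 0 0 0"

```text
time: 0.9
tool_pos: [582.7, -311.8, 244.7]
tcp_rot: [3.116, 0.027, 0.45]
contact_force: [-2.1, -37.5, 16.7]
grip_width: 53.5
finger_force: 3.8
```

Run:
```python
from h import *
o=bot.get_obs(); print(o["tool_pos"],o["tcp_rot"],o["contact_force"],o["dq"].round(3))
im,d=bot.capture("top"); cv2.imwrite("pics/t1.png",im[...,::-1]); P=cloud("top",np.load("pics/top0.npz")["d"])
ims,d=bot.capture("scene"); cv2.imwrite("pics/s1.png",ims[...,::-1])
cv2.imwrite("pics/ts1.png",np.hstack([im[:400,360:],ims[:400,200:]])[...,::-1])
o=bot.get_obs(); print(o["tool_pos"],o["contact_force"],o["time"])
print("jar top",[P[150,455].round(),P[180,553].round(),P[125,500].round(),P[235,500].round(),P[195,460].round()])
```

```text
[ 582.71937032 -311.75206086  244.7390598 ] [3.11564414 0.02723143 0.44991419] [ -2.14921814 -37.46415666  16.65446007] [ 0.638  0.543 -1.237  0.465  0.228  0.71 ]
[ 597.33465045 -305.1682014   247.66243045] [ 15.18499207 -26.55745863  29.1489238 ] 1.0
jar top [array([ 620., -162.,  174.]), array([ 565., -312.,  201.]), array([ 663., -238.,  183.]), array([ 474., -229.,  181.]), array([ 540., -163.,  185.])]
```

View pics/ts1.png

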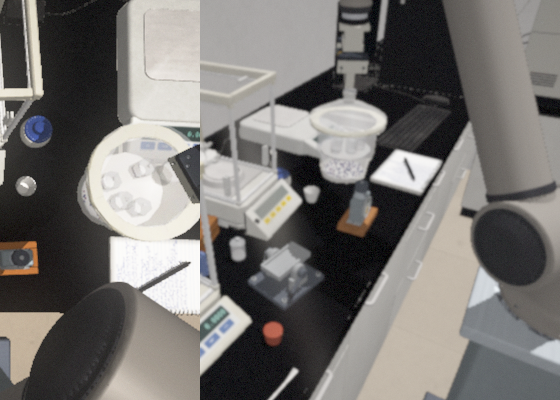

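The arm has swept out over the jar rim (top crop about (185,175)), and the clearance is small. I'll lift first and check whether the force was contact.

Call:
step_arm --pt "0.6 0 0 -0.04 0" --pt "0.6 0 0 -0.04 0" --pt "0.6 0 0 0 0" --pt "0.6 0 0 0 0"

```text
time: 1.4
tool_pos: [589.8, -295.8, 276.9]
tcp_rot: [-3.141, 0.0, 0.455]
contact_force: [0.5, 0.5, -1.6]
grip_width: 54.9
finger_force: 0.0
```

Run:
```python
from h import *
o=bot.get_obs(); print(o["tool_pos"],o["tcp_rot"],o["contact_force"],o["joint_positions"].round(3))
a=np.load("pics/top0.npz"); im,d=a["im"],a["d"]; P=cloud("top",d)
b=np.load("pics/scene0.npz"); S=cloud("scene",b["d"])
z=cv2.medianBlur(np.nan_to_num(P[...,2]).astype(np.float32),5)
roi=np.zeros(d.shape,bool); roi[195:275,195:280]=1
m=(roi&(im.max(-1)>60)&(z>6)).astype(np.uint8)
n,l,st,ce=cv2.connectedComponentsWithStats(m); k=1+np.argmax(st[1:,4]); pts=np.argwhere(l==k)[:,::-1]
hull=np.array([ray("top",u,v,12)[:2] for u,v in pts],np.float32); print("plate",cv2.minAreaRect(hull))
c=[(75,28),(278,75),(237,257),(28,208)]
W=np.array([ray("top",u/3.6+195,v/3.6+195,12)[:2] for u,v in c]); e=W[0]-W[1]+W[3]-W[2]; print("yaw corners",np.degrees(np.arctan2(-e[0],e[1])))
for n,C in(("top",P),("scene",S)):
    Q=C.reshape(-1,3); Q=Q[np.isfinite(Q).all(1)]; Q=Q[(np.abs(Q[:,0]-482)<60)&(np.abs(Q[:,1]-222)<60)&(Q[:,2]>45)&(Q[:,2]<85)]
    y=np.radians(-13.5); L=(Q[:,:2]-[482,222])@np.array([[np.cos(y),-np.sin(y)],[np.sin(y),np.cos(y)]])
    k=(abs(L[:,0])<18)&(abs(L[:,1])<36); A=np.c_[L[k],np.ones(k.sum())]
    print(n,k.sum(),"z=ax+by+c",np.linalg.lstsq(A,Q[k,2],rcond=None)[0])
```

```text
[ 589.82030506 -295.80989457  276.88731688] [-3.14101859e+00  4.36276275e-04  4.54797205e-01] [ 0.51325362  0.47058285 -1.63416176] [-0.581  0.582  1.029 -0.     1.531  0.535]Traceback (most recent call last):
  File "<stdin>", line 9, in <module>
  File "h.py", line 7, in ray
    f,cx,cy,R,t,_=cam(n); d=R.T@np.array([(u-cx)/f,(v-cy)/f,1]); c=-R.T@t
                  ~~~^^^
  File "h.py", line 4, in cam
    p=bot.camera_params(n); f=210/np.tan(np.radians(p["fov_y"])/2)
ValueError: time passes only in moves, steps and waits
```

```bash
sed -i 's/^def cam(n):/import functools\n@functools.cache\ndef cam(n):/' h.py
python3 - <<'E'
from h import *
a=np.load("pics/top0.npz"); im,d=a["im"],a["d"]; P=cloud("top",d)
b=np.load("pics/scene0.npz"); S=cloud("scene",b["d"])
z=cv2.medianBlur(np.nan_to_num(P[...,2]).astype(np.float32),5)
roi=np.zeros(d.shape,bool); roi[195:275,195:280]=1
m=(roi&(im.max(-1)>60)&(z>6)).astype(np.uint8)
n,l,st,ce=cv2.connectedComponentsWithStats(m); k=1+np.argmax(st[1:,4]); pts=np.argwhere(l==k)[:,::-1]
hull=np.array([ray("top",u,v,12)[:2] for u,v in pts],np.float32); print("plate",cv2.minAreaRect(hull))
c=[(75,28),(278,75),(237,257),(28,208)]
W=np.array([ray("top",u/3.6+195,v/3.6+195,12)[:2] for u,v in c]); e=W[0]-W[1]+W[3]-W[2]; print("yaw corners",np.degrees(np.arctan2(-e[0],e[1])))
for n,C in(("top",P),("scene",S)):
    Q=C.reshape(-1,3); Q=Q[np.isfinite(Q).all(1)]; Q=Q[(np.abs(Q[:,0]-482)<60)&(np.abs(Q[:,1]-222)<60)&(Q[:,2]>45)&(Q[:,2]<85)]
    y=np.radians(-13.5); L=(Q[:,:2]-[482,222])@np.array([[np.cos(y),-np.sin(y)],[np.sin(y),np.cos(y)]])
    k=(abs(L[:,0])<18)&(abs(L[:,1])<36); A=np.c_[L[k],np.ones(k.sum())]
    print(n,k.sum(),"z=ax+by+c",np.linalg.lstsq(A,Q[k,2],rcond=None)[0])
E
```

```text
plate ((483.7409362792969, 222.4996337890625), (120.33412170410156, 108.26602935791016), 77.75946044921875)
yaw corners -12.527316089749547
top 704 z=ax+by+c [ 1.05912894e-02 -7.82784861e-02  6.09169967e+01]
scene 447 z=ax+by+c [-6.85214434e-03 -8.50262757e-02  6.14937062e+01]
```

Edit , replacing
```

```
with
```

```

Call:
step_arm --pt "0.6 -0.0076 -0.0838 0 0" --pt "0.6 -0.0076 -0.0838 0 0" --pt "0.6 -0.0076 -0.0838 0 0" --pt "0.6 -0.0076 -0.0838 0 0" --pt "0.6 -0.0076 -0.0838 0 0" --pt "0.6 -0.0076 -0.0838 0 0" --pt "0.6 -0.0076 -0.0838 0 0" --pt "0.6 0 0 0 -0.094"

```text
time: 2.2
tool_pos: [433.9, -40.4, 276.5]
tcp_rot: [-3.138, 0.002, 0.606]
contact_force: [0.7, -0.6, 0.8]
grip_width: 55.1
finger_force: 0.0
```

Call:
step_arm --pt "0.6 0 0 0.03 -0.094" --pt "0.6 0 0 0.03 -0.094" --pt "0.6 0 0 0.03 -0.094" --pt "0.6 0 0 0.03 -0.094" --pt "0.6 0 0 0.02 -0.094" --pt "0.6 0 0 0 -0.094" --pt "0.6 0 0 0 -0.094" --pt "0.6 0 0 0 -0.094"

```text
time: 3.0
tool_pos: [436.1, -43.8, 206.1]
tcp_rot: [-3.139, -0.001, 1.79]
contact_force: [0.0, -0.6, 0.8]
grip_width: 54.9
finger_force: 0.0
```

Call:
step_arm --pt "0.6 0 0 0 -0.094" --pt "0.6 0 0 0 -0.094" --pt "0.6 0 0 0 -0.094" --pt "0.6 0 0 0 -0.094" --pt "0.6 0 0 0 -0.094" --pt "0.6 0 0 0 -0.094" --pt "0.6 0 0 0 0" --pt "0.6 0 0 0 0"

```text
time: 3.8
tool_pos: [436.6, -43.9, 206.8]
tcp_rot: [-3.141, -0.002, 2.666]
contact_force: [0.1, -0.3, 0.3]
grip_width: 55.1
finger_force: 0.0
```

Call:
step_arm --pt "0.6 0 0 0.06 0" --pt "0.6 0 0 0.06 0" --pt "0.6 0 0 0.06 0" --pt "0.6 0 0 0.03 0" --pt "0.6 0 0 0.011 0" --pt "0.6 0 0 0 0" --pt "0.6 0 0 0 0"

```text
time: 4.5
tool_pos: [437.7, -44.2, 97.8]
tcp_rot: [3.141, 0.001, 2.669]
contact_force: [0.5, -0.1, 0.3]
grip_width: 54.6
finger_force: 0.0
```

Call:
step_arm --pt "0 0 0 0 0" --pt "0 0 0 0 0" --pt "0 0 0 0 0" --pt "0 0 0 0 0" --pt "0 0 0 0 0"

```text
time: 5.0
tool_pos: [437.5, -44.0, 97.5]
tcp_rot: [3.141, 0.001, 2.669]
contact_force: [1.0, 1.2, 2.4]
grip_width: 29.4
finger_force: 30.0
```

Run:
```python
from h import *
o=bot.get_obs(); print(o["time"],o["tool_pos"].round(1),o["tcp_rot"].round(3),o["contact_force"].round(2),o["moment"].round(3),o["grip_width"],o["finger_force"])
```

```text
5.0 [437.5 -44.   97.5] [3.141e+00 1.000e-03 2.669e+00] [0.98 1.24 2.41] [ 0.327 -0.282  0.064] 29.41694325463129 29.99421536922455
```

```bash
cat > ob.py <<'E'
from plant import bot
o=bot.get_obs(); print(round(o["time"],2),o["tool_pos"].round(1),o["tcp_rot"].round(3),o["contact_force"].round(2),o["moment"].round(3),round(float(o["tau"][5]),3),round(float(o["grip_width"]),1))
E
python3 ob.py
```

```text
5.0 [437.5 -44.   97.5] [3.141e+00 1.000e-03 2.669e+00] [0.98 1.24 2.41] [ 0.327 -0.282  0.064] 0.003 29.4
```

Call:
step_arm --pt "0 0 0 0 -0.0667" --pt "0 0 0 0 -0.0667" --pt "0 0 0 0 0"

```text
time: 5.3
tool_pos: [437.5, -44.1, 97.4]
tcp_rot: [3.142, 0.001, 2.88]
contact_force: [0.9, 0.9, 2.5]
grip_width: 29.6
finger_force: 30.0
```

```bash
python3 ob.py
```

```text
5.3 [437.5 -44.1  97.4] [3.142e+00 1.000e-03 2.880e+00] [0.91 0.91 2.53] [ 0.23  -0.224 -0.05 ] -1.074 29.6
```

Call:
step_arm --pt "0 0 0 0 -0.0667" --pt "0 0 0 0 -0.0667" --pt "0 0 0 0 0"

```text
time: 5.6
tool_pos: [437.4, -44.2, 97.4]
tcp_rot: [-3.141, 0.0, 3.087]
contact_force: [0.1, 0.3, 4.0]
grip_width: 29.2
finger_force: 30.0
```

```bash
python3 ob.py
```

```text
5.6 [437.4 -44.2  97.4] [-3.141  0.     3.087] [0.07 0.33 4.04] [ 0.206 -0.087  0.003] -1.056 29.2
```

Call:
step_arm --pt "0 0 0 0 -0.0667" --pt "0 0 0 0 0"

```text
time: 5.8
tool_pos: [437.7, -44.4, 97.4]
tcp_rot: [-3.141, 0.001, -3.093]
contact_force: [0.5, -0.8, 1.9]
grip_width: 29.3
finger_force: 30.0
```

```bash
python3 ob.py
```

```text
5.8 [437.7 -44.4  97.4] [-3.141e+00  1.000e-03 -3.093e+00] [ 0.53 -0.81  1.93] [-0.13  -0.358  0.069] -0.933 29.3
```

Call:
step_arm --pt "0 0 0 0 -0.0667" --pt "0 0 0 0 0"

```text
time: 6.0
tool_pos: [437.6, -44.4, 97.4]
tcp_rot: [-3.141, 0.001, -2.989]
contact_force: [0.7, 1.3, 3.0]
grip_width: 29.3
finger_force: 30.0
```

```bash
python3 ob.py
```

```text
6.0 [437.6 -44.4  97.4] [-3.141e+00  1.000e-03 -2.989e+00] [0.71 1.33 3.03] [-0.016 -0.258  0.031] -0.981 29.3
```

Call:
step_arm --pt "0 0 0 0 -0.0667" --pt "0 0 0 0 -0.0667" --pt "0 0 0 0 0"

```text
time: 6.3
tool_pos: [437.4, -44.3, 97.3]
tcp_rot: [-3.141, 0.0, -2.78]
contact_force: [0.7, -0.5, 3.4]
grip_width: 29.7
finger_force: 30.0
```

```bash
python3 ob.py
```

```text
6.3 [437.4 -44.3  97.3] [-3.141  0.    -2.78 ] [ 0.72 -0.55  3.45] [ 0.075 -0.167 -0.016] -1.095 29.7
```

Call:
step_arm --pt "0 0 0 0 -0.0667" --pt "0 0 0 0 0"

```text
time: 6.5
tool_pos: [437.1, -44.4, 97.2]
tcp_rot: [-3.141, -0.0, -2.676]
contact_force: [-0.2, -2.3, 3.5]
grip_width: 29.5
finger_force: 30.0
```

```bash
python3 ob.py
```

```text
6.5 [437.1 -44.4  97.2] [-3.141 -0.    -2.676] [-0.22 -2.28  3.47] [-0.181  0.054 -0.29 ] -1.262 29.5
```

Call:
step_arm --pt "0 0 0 0 -0.0667" --pt "0 0 0 0 0"

```text
time: 6.7
tool_pos: [437.2, -44.5, 97.2]
tcp_rot: [-3.141, -0.0, -2.571]
contact_force: [-0.3, -4.1, 2.5]
grip_width: 29.3
finger_force: 30.0
```

```bash
python3 ob.py
```

```text
6.7 [437.2 -44.5  97.2] [-3.141 -0.    -2.571] [-0.28 -4.13  2.46] [-0.498  0.023 -0.55 ] -1.563 29.3
```

The start reading was 10: torque rises only after 48 degrees of travel, which is the 0 stop. I'll re-grip to drop any slip, then turn four detents clockwise.

Call:
step_arm --pt "0.5 0 0 0 0" --pt "0.5 0 0 0 0" --pt "0.5 0 0 0 0" --pt "0 0 0 0 0" --pt "0 0 0 0 0" --pt "0 0 0 0 0" --pt "0 0 0 0 0" --pt "0 0 0 0 0"

```text
time: 7.5
tool_pos: [437.3, -44.2, 97.2]
tcp_rot: [-3.141, 0.0, -2.566]
contact_force: [0.5, -1.6, -1.4]
grip_width: 29.0
finger_force: 30.0
```

```bash
python3 ob.py
```

```text
7.5 [437.3 -44.2  97.2] [-3.141  0.    -2.566] [ 0.53 -1.59 -1.42] [ 0.036 -0.16  -0.03 ] -0.008 29.0
```

Call:
step_arm --pt "0 0 0 0 0.09" --pt "0 0 0 0 0.09" --pt "0 0 0 0 0.09" --pt "0 0 0 0 0.09" --pt "0 0 0 0 0.09" --pt "0 0 0 0 0.09" --pt "0 0 0 0 0.09" --pt "0 0 0 0 0.09"

```text
time: 8.3
tool_pos: [437.4, -43.8, 97.2]
tcp_rot: [3.141, -0.0, 2.58]
contact_force: [0.8, 2.0, -0.1]
grip_width: 29.1
finger_force: 30.0
```

Call:
step_arm --pt "0 0 0 0 0.09" --pt "0 0 0 0 0.09" --pt "0 0 0 0 0.09" --pt "0 0 0 0 0.09" --pt "0 0 0 0 0" --pt "0 0 0 0 0"

```text
time: 8.9
tool_pos: [437.3, -44.1, 97.1]
tcp_rot: [3.142, -0.0, 2.025]
contact_force: [1.1, 0.1, -2.0]
grip_width: 29.3
finger_force: 30.0
```

```bash
python3 ob.py
```

```text
8.9 [437.3 -44.1  97.1] [ 3.142 -0.     2.025] [ 1.07  0.07 -2.01] [ 0.112 -0.295  0.02 ] 0.154 29.3
```

Call:
step_arm --pt "0.5 0 0 0 0" --pt "0.5 0 0 0 0" --pt "0.5 0 0 0 0.0864" --pt "0.5 0 0 0 0.0864" --pt "0.5 0 0 0 0.0864" --pt "0.5 0 0 0 0" --pt "0 0 0 0 0" --pt "0 0 0 0 0"

```text
time: 9.7
tool_pos: [437.2, -44.1, 97.2]
tcp_rot: [-3.142, 0.0, 1.617]
contact_force: [-0.6, -0.0, -0.2]
grip_width: 34.6
finger_force: 0.0
```

Call:
step_arm --pt "0 0 0 0 0" --pt "0 0 0 0 0" --pt "0 0 0 0 0" --pt "0 0 0 0 0"

```text
time: 10.1
tool_pos: [437.4, -44.2, 97.2]
tcp_rot: [3.141, 0.0, 1.614]
contact_force: [-0.1, -0.1, -1.1]
grip_width: 29.2
finger_force: 30.0
```

```bash
python3 ob.py
python3 - <<'E'
from h import *
im=np.mean([bot.capture("scene")[0].astype(float) for _ in range(4)],0).astype(np.uint8)
cv2.imwrite("pics/g2.png",cv2.resize(im[155:245,300:420],None,fx=6,fy=6,interpolation=cv2.INTER_CUBIC)[...,::-1])
E
```

```text
10.1 [437.4 -44.2  97.2] [3.141 0.    1.614] [-0.14 -0.1  -1.11] [-0.028 -0.176  0.008] -0.003 29.2
```

View pics/g2.png

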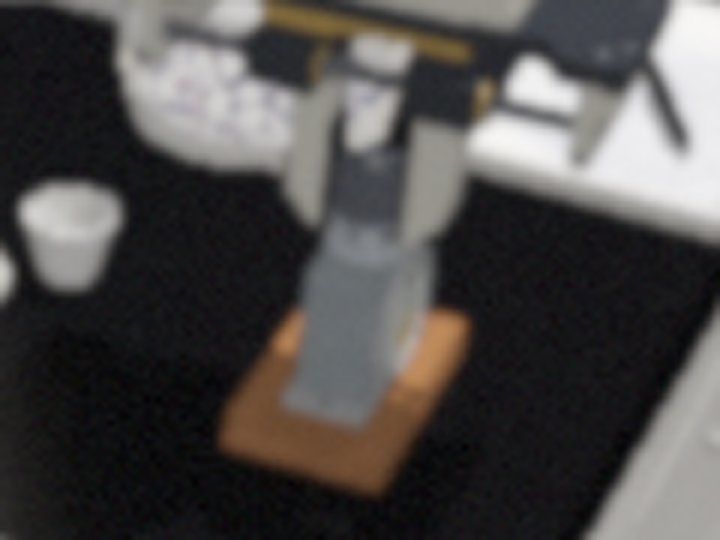

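The picture shows the jaws on the drum front and back at about (330-430,180), with the gauge still upright in the rest. Next I'll lift it and carry it nearer the camera with the dial turned towards it.

Call:
step_arm --pt "0 0 0 -0.02 0" --pt "0 0 0 -0.04 0" --pt "0 0 0 -0.06 0" --pt "0 0 0 -0.06 0" --pt "0 0 0 -0.06 0" --pt "0 0 0 -0.04 0" --pt "0 0 0 -0.02 0" --pt "0 0 0 0 0"

```text
time: 11.1
tool_pos: [437.4, -44.2, 248.2]
tcp_rot: [3.14, 0.001, 1.614]
contact_force: [-0.4, 0.2, -3.8]
grip_width: 29.5
finger_force: 30.0
```

Call:
step_arm --pt "0 0.03 -0.004 0 0" --pt "0 0.06 -0.005 0 0" --pt "0 0.09 -0.008 0 0" --pt "0 0.09 -0.008 0 0" --pt "0 0.09 -0.008 0 0" --pt "0 0.09 -0.008 0 0" --pt "0 0.08 -0.005 0 0" --pt "0 0.06 -0.003 0 0"

```text
time: 11.9
tool_pos: [398.6, 251.5, 245.5]
tcp_rot: [-3.139, 0.001, 1.615]
contact_force: [0.2, -0.2, -3.8]
grip_width: 29.5
finger_force: 30.0
```

Call:
step_arm --pt "0 0 0 0 0.05" --pt "0 0 0 0 0.085" --pt "0 0 0 0 0.085" --pt "0 0 0 0 0.085" --pt "0 0 0 0 0.085" --pt "0 0 0 0 0.085" --pt "0 0 0 0 0.085" --pt "0 0 0 0 0.085"

```text
time: 12.7
tool_pos: [399.3, 249.2, 245.4]
tcp_rot: [-3.141, 0.004, 0.595]
contact_force: [-0.3, 0.1, -3.7]
grip_width: 29.2
finger_force: 30.0
```

Call:
step_arm --pt "0 0 0 0 0.08" --pt "0 0 0 0 0.03" --pt "0 0 0 0 0" --pt "0 0 0 0 0" --pt "0 0 0 0 0" --pt "0 0 0 0 0"

```text
time: 13.3
tool_pos: [400.0, 249.5, 246.9]
tcp_rot: [3.142, 0.001, 0.428]
contact_force: [-0.0, 0.5, -3.3]
grip_width: 29.3
finger_force: 30.0
```

```bash
python3 ob.py
python3 - <<'E'
from h import *
o=bot.get_obs(); p=o["tool_pos"]; u,v=proj("scene",p-[0,0,55]); u,v=int(u),int(v); print(u,v)
im=np.mean([bot.capture("scene")[0].astype(float) for _ in range(8)],0)
np.save("pics/g3.npy",im); im=im.astype(np.uint8)
c=im[max(v-50,0):v+45,u-50:u+50]
cv2.imwrite("pics/g3.png",cv2.resize(c,None,fx=6,fy=6,interpolation=cv2.INTER_CUBIC)[...,::-1])
E
```

```text
13.3 [400.  249.5 246.9] [3.142e+00 1.000e-03 4.280e-01] [-0.04  0.53 -3.35] [-0.017 -0.032  0.033] -0.011 29.3
321 224
```

View pics/g3.png

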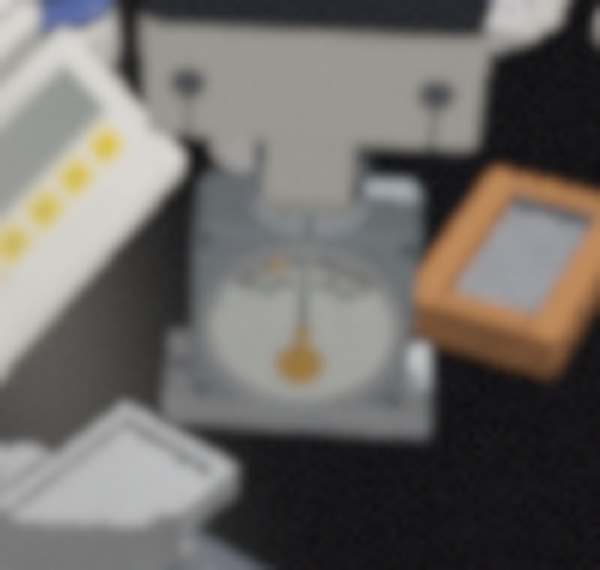

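The dial shows the brass mark at (278,266), left of the needle, which hangs at x≈302 with its weight at (300,363). I'll cast the mark and weight onto the dial plane to tell 20 from 15 or 25.

Run:
```python
from h import *
im=np.load("pics/g3.npy"); u0,v0=321-50,224-50
big=cv2.resize(im[v0:v0+95,u0:u0+100],None,fx=6,fy=6,interpolation=cv2.INTER_CUBIC)
hsvb=big[...,0]-big[...,2]  # R-B
f,cx,cy,R,t,_=cam("scene"); C=-R.T@t
yaw=0.428-np.pi/2; X=np.array([np.cos(yaw),np.sin(yaw),0]); Y=np.array([-np.sin(yaw),np.cos(yaw),0])
und=np.array([400,249.5,246.9+8-93]); D=und+[0,0,37]-21*X
def toplane(px,py):
    u,v=(px+.5)/6-.5+u0,(py+.5)/6-.5+v0; d=R.T@np.array([(u-cx)/f,(v-cy)/f,1])
    p=C+d*(((D-C)@X)/(d@X))-D; return np.array([p@Y,p[2]])
def blob(x0,x1,y0,y1,th):
    w=np.clip(hsvb[y0:y1,x0:x1]-th,0,None); yy,xx=np.mgrid[y0:y1,x0:x1]; return (w*xx).sum()/w.sum(),(w*yy).sum()/w.sum(),w.max()
print("proj dial centre",[(a-b)*6 for a,b in zip(proj("scene",D),(u0,v0))])
bx,by,w=blob(265,335,335,395,40); mk=blob(255,300,250,285,25)
print("weight",bx,by,w,toplane(bx,by)," mark",mk,toplane(*mk[:2]))
ext=[toplane(207,325),toplane(398,325),toplane(302,247),toplane(302,402)]; print(np.round(ext,1))
c=np.array([(ext[0][0]+ext[1][0])/2,(ext[2][1]+ext[3][1])/2])
for cc in (c,np.array([toplane(302,325)[0],ext[3][1]+27.5])):
    q=toplane(*mk[:2])-cc; print(cc,"mark angle",np.degrees(np.arctan2(q[0],q[1])),np.hypot(*q))
```

```text
proj dial centre [np.float64(299.55561540645704), np.float64(329.2530578977575)]
weight 299.5050876929651 362.8988258562121 48.99734456299828 [  0.23748064 -10.58383086]  mark (np.float64(276.40532720557206), np.float64(265.72175352476813), np.float64(10.967827689160998)) [ 7.63775956 21.2268137 ]
[[ 25.5   0.4]
 [-25.3   4.1]
 [  1.2  27.7]
 [ -1.  -24. ]]
[0.11301188 1.83178123] mark angle 21.20490531744537 20.803584113307746
[0.11092755 3.46603765] mark angle 22.96672518810697 19.289851371753276
```

The mark stands at about 20 degrees, so the drum is set. Now I'll work out the table centre and yaw and the grip yaw offset.

Run:
```python
from h import *
c=np.array([(75,72),(234,108),(215,198),(50,160)])/3.6+195-0.5
W=np.array([ray("top",*p,z)[:2] for p,z in zip(c,(61.5,68.5,68.5,61.5))]); e=W[0]-W[1]+W[3]-W[2]
print("table",W.mean(0),np.linalg.norm(W-np.roll(W,-1,0),axis=1),np.degrees(np.arctan2(-e[0],e[1])))
F=[ray("scene",u/6+271,v/6+174,161.9) for u,v in((165,422),(432,440))]; e=F[0]-F[1]; print(F,"foot yaw",np.degrees(np.arctan2(-e[0],e[1])),np.linalg.norm(e),"tool-90:",np.degrees(.428)-90)
```

```text
table [483.03891646 224.24243455] [87.20246963 48.18737738 89.89095725 48.31005832] -12.479120262665294
[array([425.02532611, 281.28486983, 161.9       ]), array([357.57059898, 251.04431518, 161.9       ])] foot yaw -65.85288177487337 73.92314494036847 tool-90: -65.47740636840076
```

Call:
step_arm --pt "0 0 0 0 -0.05" --pt "0 0 0 0 -0.085" --pt "0 0 0 0 -0.085" --pt "0 0 0 0 -0.085" --pt "0 0 0 0 -0.085" --pt "0 0 0 0 -0.085" --pt "0 0 0 0 -0.08" --pt "0 0 0 0 -0.034"

```text
time: 14.5
tool_pos: [400.1, 249.5, 247.2]
tcp_rot: [3.141, 0.0, 1.357]
contact_force: [0.6, -0.1, -4.0]
grip_width: 29.1
finger_force: 30.0
```

Call:
step_arm --pt "0 -0.003 0.0324 0 0" --pt "0 -0.005 0.05 0 0" --pt "0 -0.005 0.05 0.02 0" --pt "0 -0.003 0.04 0.04 0" --pt "0 0 0 0.05 0" --pt "0 0 0 0.03 0" --pt "0 0 0 0.01 0" --pt "0 0 0 0 0"

```text
time: 15.3
tool_pos: [482.9, 222.8, 171.7]
tcp_rot: [-3.141, 0.001, 1.352]
contact_force: [-0.3, 0.2, -3.6]
grip_width: 29.7
finger_force: 30.0
```

```bash
python3 ob.py
python3 - <<'E'
from h import *
o=bot.get_obs(); p=o["tool_pos"]; u,v=proj("scene",p-[0,0,70]); u,v=int(u),int(v); print(u-50,v-50)
im=np.mean([bot.capture("scene")[0].astype(float) for _ in range(4)],0)
np.save("pics/g4.npy",im); im=im.astype(np.uint8)
cv2.imwrite("pics/g4.png",cv2.resize(im[v-50:v+50,u-50:u+50],None,fx=6,fy=6,interpolation=cv2.INTER_CUBIC)[...,::-1])
E
```

```text
15.3 [482.9 222.8 171.7] [-3.141e+00  1.000e-03  1.352e+00] [-0.32  0.18 -3.62] [ 0.007 -0.055 -0.063] 0.005 29.7
236 192
```

View pics/g4.png

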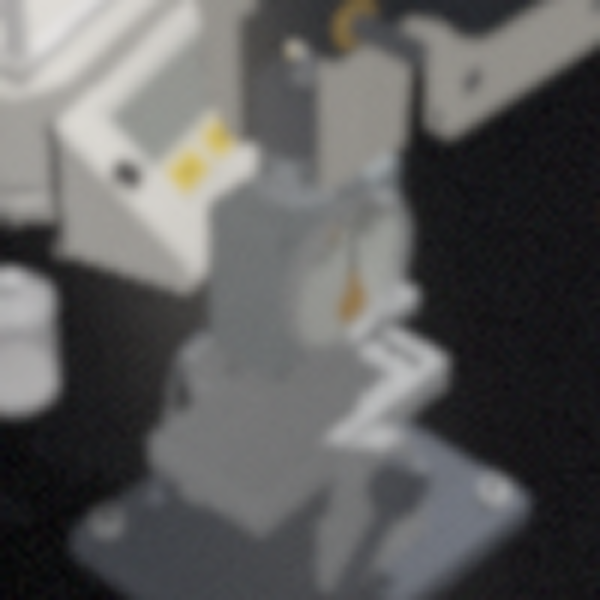

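Run:
```python
from h import *
c=[(245+(x-250)/3.5-.4,235+(y-330)/3.5-.4) for x,y in((307,437),(415,352),(480,390),(370,480))]
W=np.array([ray("scene",*p,z)[:2] for p,z in zip(c,(61.5,68.5,68.5,61.5))]); e=W[0]-W[1]+W[3]-W[2]
print("table",W.mean(0),np.linalg.norm(W-np.roll(W,-1,0),axis=1),np.degrees(np.arctan2(-e[0],e[1])))
```

```text
table [482.31168242 228.0336677 ] [89.2622056  50.35969811 89.66540725 49.14797157] -12.396035596642005
```

Call:
step_arm --pt "0 0.002 0 0.015 0" --pt "0 0 0 0.015 0" --pt "0 0 0 0.008 0" --pt "0 0 0 0 0"

```text
time: 15.9
tool_pos: [482.2, 223.9, 152.2]
tcp_rot: [-3.14, 0.001, 1.353]
contact_force: [-1.2, 0.9, -2.9]
grip_width: 29.4
finger_force: 30.0
```

```bash
python3 ob.py
```

```text
15.9 [482.2 223.9 152.2] [-3.140e+00  1.000e-03  1.353e+00] [-1.22  0.88 -2.87] [-0.063 -0.088 -0.014] 0.001 29.4
```

Call:
step_arm --pt "0 0 0 0.004 0" --pt "0 0 0 0.004 0" --pt "0 0 0 0 0"

```text
time: 16.2
tool_pos: [482.7, 224.0, 149.0]
tcp_rot: [-3.141, 0.0, 1.353]
contact_force: [-0.5, -0.1, -2.6]
grip_width: 29.6
finger_force: 30.0
```

```bash
python3 ob.py
```

```text
16.2 [482.7 224.  149. ] [-3.141  0.     1.353] [-0.48 -0.12 -2.59] [ 0.017 -0.043 -0.021] 0.001 29.6
```

Call:
step_arm --pt "0 0 0 0.004 0" --pt "0 0 0 0 0"

```text
time: 16.4
tool_pos: [482.8, 224.1, 147.1]
tcp_rot: [3.142, 0.0, 1.353]
contact_force: [-0.8, -0.1, -2.3]
grip_width: 29.1
finger_force: 30.0
```

```bash
python3 ob.py
```

```text
16.4 [482.8 224.1 147.1] [3.142 0.    1.353] [-0.77 -0.09 -2.28] [ 0.005 -0.091 -0.004] 0.003 29.1
```

Call:
step_arm --pt "0 0 0 0.003 0" --pt "0 0 0 0 0"

```text
time: 16.6
tool_pos: [482.8, 224.0, 145.7]
tcp_rot: [3.141, 0.0, 1.353]
contact_force: [-0.3, -0.2, -2.9]
grip_width: 29.4
finger_force: 30.0
```

```bash
python3 ob.py
```

```text
16.6 [482.8 224.  145.7] [3.141 0.    1.353] [-0.34 -0.24 -2.91] [-0.069 -0.069 -0.033] 0.003 29.4
```

Call:
step_arm --pt "0 0 0 0.002 0" --pt "0 0 0 0 0"

```text
time: 16.8
tool_pos: [482.9, 224.1, 145.2]
tcp_rot: [3.141, -0.0, 1.353]
contact_force: [-1.6, -0.2, 2.2]
grip_width: 29.4
finger_force: 30.0
```

```bash
python3 ob.py
python3 - <<'E'
from h import *
im=np.mean([bot.capture("scene")[0].astype(float) for _ in range(6)],0)
np.save("pics/g5.npy",im); im=im.astype(np.uint8)
cv2.imwrite("pics/g5.png",cv2.resize(im[200:300,236:336],None,fx=6,fy=6,interpolation=cv2.INTER_CUBIC)[...,::-1])
E
```

```text
16.8 [482.9 224.1 145.2] [ 3.141 -0.     1.353] [-1.58 -0.16  2.23] [-0.14   0.168  0.008] 0.001 29.4
```

View pics/g5.png

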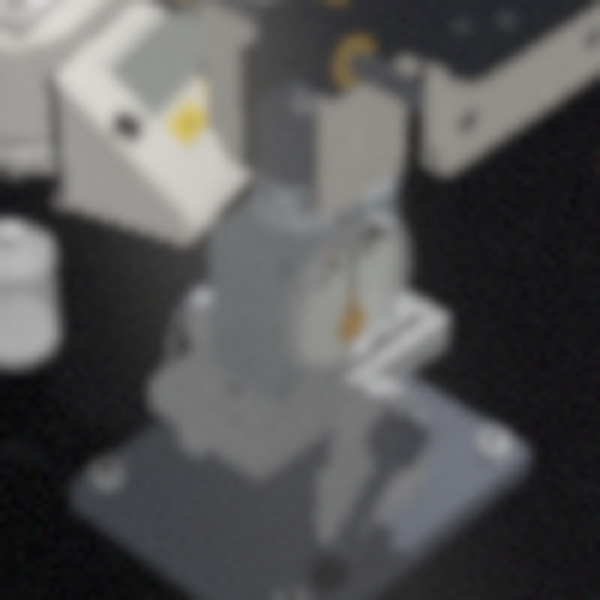

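The gauge sits flat in the pocket: TCP z 145.2 agrees with the 60 mm floor, and the needle and weight hang plumb at (350,320). Now I'll rock it along the arc about the axle.

Call:
step_arm --pt "0 -0.007 0 0.0001 0" --pt "0 -0.007 0 0.0004 0" --pt "0 -0.007 0 0.0006 0" --pt "0 -0.007 0 0.0009 0" --pt "0 0 0 0 0"

```text
time: 17.6
tool_pos: [480.1, 210.1, 143.8]
tcp_rot: [3.141, -0.0, 1.352]
contact_force: [1.0, 3.2, 3.3]
grip_width: 29.5
finger_force: 30.0
```

```bash
python3 ob.py
```

```text
17.6 [480.1 210.1 143.8] [ 3.141 -0.     1.352] [1.04 3.24 3.33] [ 0.753 -0.423 -0.026] -0.063 29.5
```

Call:
step_arm --pt "0 -0.007 0 0.0011 0" --pt "0 -0.007 0 0.0013 0" --pt "0 -0.0069 0 0.0016 0" --pt "0 0 0 0 0"

```text
time: 18.0
tool_pos: [477.5, 199.6, 141.5]
tcp_rot: [3.141, 0.001, 1.353]
contact_force: [2.0, 1.9, 1.1]
grip_width: 29.5
finger_force: 30.0
```

```bash
python3 ob.py
```

```text
18.0 [477.5 199.6 141.5] [3.141e+00 1.000e-03 1.353e+00] [1.99 1.86 1.05] [ 0.603 -0.596  0.001] -0.087 29.5
```

Call:
step_arm --pt "0 -0.0068 0 0.0021 0" --pt "0 -0.0067 0 0.0024 0" --pt "0 -0.0067 0 0.0026 0" --pt "0 0 0 0 0" --pt "0 0 0 0 0" --pt "0 0 0 0 0" --pt "0 0 0 0 0"

```text
time: 18.7
tool_pos: [475.4, 190.2, 138.2]
tcp_rot: [3.141, 0.0, 1.353]
contact_force: [2.8, 0.6, 4.2]
grip_width: 29.4
finger_force: 30.0
```

Call:
step_arm --pt "0 0 0 0 0" --pt "0 0 0 0 0" --pt "0 0 0 0 0" --pt "0 0 0 0 0" --pt "0 0 0 0 0" --pt "0 0 0 0 0" --pt "0 0 0 0 0" --pt "0 0 0 0 0"

```text
time: 19.5
tool_pos: [475.4, 190.3, 138.3]
tcp_rot: [3.141, 0.0, 1.353]
contact_force: [2.9, -0.6, 4.9]
grip_width: 29.2
finger_force: 30.0
```

```bash
python3 ob.py
python3 - <<'E'
from h import *
L=[bot.capture("scene")[0].astype(float) for _ in range(10)]; im=np.mean(L,0)
np.save("pics/g6.npy",im); im=im.astype(np.uint8)
cv2.imwrite("pics/g6.png",cv2.resize(im[205:280,260:335],None,fx=8,fy=8,interpolation=cv2.INTER_CUBIC)[...,::-1])
E
```

```text
19.5 [475.4 190.3 138.3] [3.141 0.    1.353] [ 2.91 -0.59  4.86] [ 0.07  -0.67  -0.071] -0.041 29.2
```

View pics/g6.png

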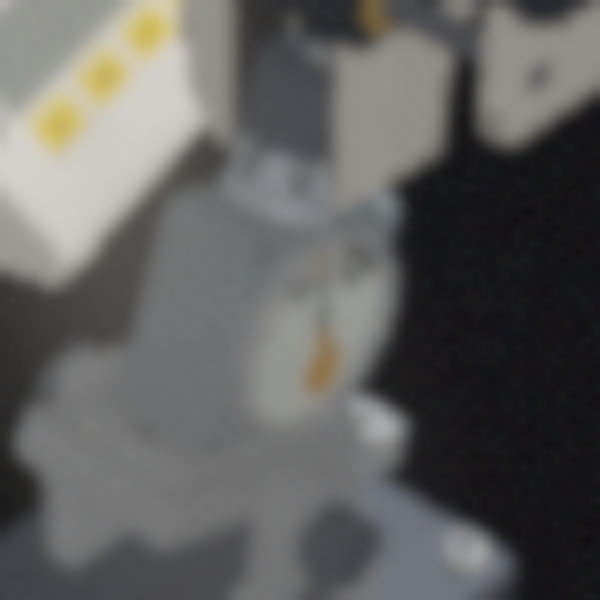

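The mark at about (320,258) stands right over the vertical needle at x≈323, with the weight at (320,370). I'll quantify the lean from the flank edge and the dial plane.

```bash
cat > lean.py <<'E'
from h import *
f,cx,cy,R,t,_=cam("scene"); C=-R.T@t
yaw=1.353-np.pi/2; X=np.array([np.cos(yaw),np.sin(yaw),0]); Y=np.array([-np.sin(yaw),np.cos(yaw),0]); A=np.array([482.9,224,52.])
def pl(u,v,x):
    d=R.T@np.array([(u-cx)/f,(v-cy)/f,1]); q=A+x*X; p=C+d*(((q-C)@X)/(d@X))-A; return np.array([p@Y,p[2]])
def pix(y,z,x): return proj("scene",A+x*X+y*Y+[0,0,z])
def analyse(fn,lean):
    im=np.load(fn).astype(np.float32); w=im[...,0]-im[...,2]
    c,s=np.cos(lean),np.sin(lean)
    g=lambda y,z:(y*c-(z+8)*s*1, (z+8)*c+y*s)   # lean to -Y: top goes -Y; y,z in gauge
    # rectify the dial plane (upright, 0.25 mm/pixel) about the expected centre
    cy_,cz=g(0,37)[0],g(0,37)[1]
    ys=np.arange(35,-35,-.25); zs=np.arange(40,-40,-.25)
    def rect(x,ch):
        M=np.array([[pix(cy_+y,cz+z,x) for y in ys] for z in zs],np.float32)
        return cv2.remap(ch,M[...,0],M[...,1],cv2.INTER_CUBIC)
    r=rect(-21,im); wr=rect(-21,w)
    def bl(m):
        k=np.where(m,np.clip(wr-wr[m].max()*.5,0,None),0); yy,zz=np.meshgrid(ys,zs); return np.array([(k*yy).sum(),(k*zz).sum()])/k.sum(),wr[m].max()
    yy,zz=np.meshgrid(ys,zs)
    print(fn,"weight",bl((zz<-2)&(zz>-22)&(abs(yy)<10)),"mark",bl((zz>14)&(zz<27)&(abs(yy)<14)))
    return r,rect(15,im)
E
python3 - <<'E'
from lean import *
o=[]
for fn,l in(("pics/g5.npy",0),("pics/g6.npy",.349)):
    r,b=analyse(fn,l); o.append(np.hstack([cv2.resize(r,(350,300)),cv2.resize(b,(350,300))]))
cv2.imwrite("pics/r6.png",np.vstack(o)[...,::-1])
E
```

```text
pics/g5.npy weight (array([ 0.70300568, -9.7611354 ]), np.float32(62.65191)) mark (array([ 9.29342602, 21.53465447]), np.float32(10.339952))
pics/g6.npy weight (array([ -0.05613422, -10.02632332]), np.float32(65.88023)) mark (array([ 1.11587899, 22.15353772]), np.float32(10.403794))[ WARN:0@3.236] global loadsave.cpp:1063 imwrite_ Unsupported depth image for selected encoder is fallbacked to CV_8U.
```

View pics/r6.png

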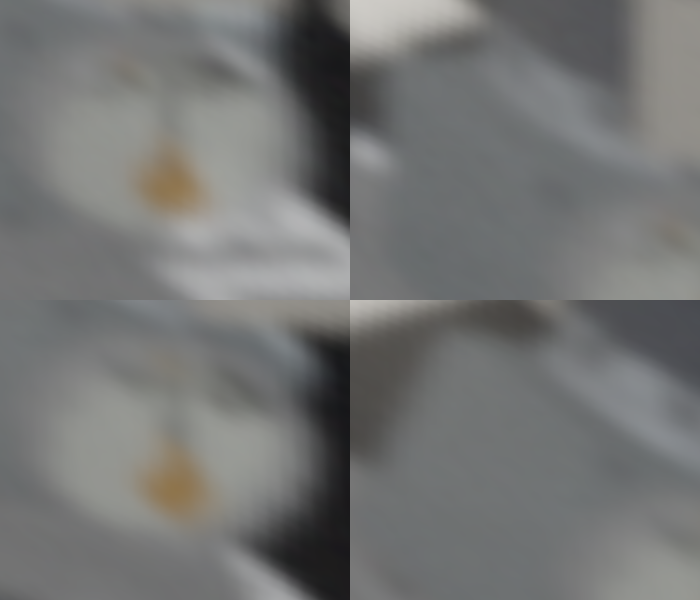

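Rectified, the mark-to-weight offset went from 8.6 mm level to 1.2 mm, where about 1.1 mm is parallax bias by the frontal view. That puts it close to 20 degrees. I'll cross-check with the flank's back edge.

```bash
cat > edge.py <<'E'
from lean import *
def edge(fn,l):
    im=np.load(fn).astype(np.float32); c,s=np.cos(l),np.sin(l); zs=np.arange(28,62,1.); ys=np.arange(22,40,.2)
    best=[]
    for z in zs:
        M=np.array([[pix(y*c-(z+8)*s,(z+8)*c+y*s,15) for y in ys]],np.float32)
        p=cv2.GaussianBlur(cv2.remap(im,M[...,0],M[...,1],cv2.INTER_CUBIC),(1,1),0)[0]
        g=np.abs(p[8:]-p[:-8]).sum(1); k=g.argmax(); best.append((ys[4+k],g[k]))
    b=np.array(best); ok=b[:,1]>12
    for _ in range(4):
        q=np.polyfit(zs[ok],b[ok,0],1,w=b[ok,1]); r=b[:,0]-np.polyval(q,zs); ok=(b[:,1]>12)&(abs(r)<max(.6,1.5*np.std(r[ok])))
    print(fn,"n",ok.sum(),"extra lean deg",-np.degrees(np.arctan(q[0])),"y mid",np.polyval(q,45),"res",np.std(r[ok]))
for a in(("pics/g4.npy",0),("pics/g5.npy",0),("pics/g6.npy",.349)):
    if "g4" in a[0]:
        A[2]+=26.5; edge(*a); A[2]-=26.5
    else: edge(*a)
E
python3 edge.py
```

```text
pics/g4.npy n 27 extra lean deg 2.1937567068576485 y mid 28.10169377303899 res 0.1265516086089184
pics/g5.npy n 20 extra lean deg 24.680367346904113 y mid 33.12732638432271 res 1.2829891896776717
pics/g6.npy n 18 extra lean deg -22.651382580516724 y mid 32.030740946873436 res 1.4806862202966977
```

```bash
python3 ob.py
python3 - <<'E'
from lean import *
D=np.stack([bot.capture("scene")[1] for _ in range(10)]); d=np.where((D>0).all(0),D.mean(0),0).astype(np.float32); np.save("pics/d6.npy",d)
P=cloud("scene",d).reshape(-1,3); P=P[np.isfinite(P).all(1)]-A
x,y,z=P@X,P@Y,P[:,2]
for l in (.30,.349,.40):
    c,s=np.cos(l),np.sin(l); gy=y*c+z*s; gz=-y*s+z*c-8
    k=(abs(x)<11)&(gz>14)&(gz<60)&(abs(gy-30)<7)
    M=np.c_[x[k],gz[k],np.ones(k.sum())]; kk=np.ones(k.sum(),bool)
    for _ in range(5):
        q=np.linalg.lstsq(M[kk],gy[k][kk],rcond=None)[0]; r=gy[k]-M@q; kk=abs(r)<2.5*np.std(r[kk])
    print("flank",round(np.degrees(l)-np.degrees(np.arctan(q[1])),2),"deg  n",kk.sum(),"res",np.std(r[kk]),"yaw err",np.degrees(np.arctan(q[0])),"y",M[kk].mean(0)@q)
E
```

```text
20.0 [475.4 190.3 138.3] [3.141 0.    1.353] [2.14 0.08 6.24] [ 0.054 -0.669 -0.057] -0.041 29.6
flank 19.23 deg  n 195 res 0.28801575255830275 yaw err 0.8482525505462908 y 27.85338191855607
flank 19.23 deg  n 191 res 0.2855291895000108 yaw err 0.8644489296617464 y 30.063484437633097
flank 19.28 deg  n 192 res 0.28172590042121015 yaw err 0.7688370322399919 y 32.45793027080227
```

Run:
```python
from h import *
d=np.load("pics/scene0.npz")["d"]; P=cloud("scene",d).reshape(-1,3); P=P[np.isfinite(P).all(1)]-[437.4,-44.2,12]
yaw=np.radians(2.66); x=P@[np.cos(yaw),np.sin(yaw),0]; y=P@[-np.sin(yaw),np.cos(yaw),0]; z=P[:,2]
k=(abs(x)<11)&(z>14)&(z<60)&(abs(y-30)<7); M=np.c_[x[k],z[k],np.ones(k.sum())]; kk=np.ones(k.sum(),bool)
for _ in range(5):
    q=np.linalg.lstsq(M[kk],y[k][kk],rcond=None)[0]; r=y[k]-M@q; kk=abs(r)<2.5*np.std(r[kk])
print("lean",-np.degrees(np.arctan(q[1])),kk.sum(),np.std(r[kk]),M[kk].mean(0)@q)
# worktop tilt in this view (along y) as a calibration check
S=cloud("scene",d).reshape(-1,3); S=S[np.isfinite(S).all(1)]; k=(abs(S[:,0]-440)<60)&(S[:,1]>20)&(S[:,1]<330)&(abs(S[:,2])<8)
print("worktop slope deg",np.degrees(np.linalg.lstsq(np.c_[S[k][:,:2],np.ones(k.sum())],S[k][:,2],rcond=None)[0][:2]),k.sum())
```

```text
lean -1.1359565844828596 146 1.2037594785023868 31.832663767473257
worktop slope deg [0.15220648 0.0225457 ] 4583
```

Kinematics gives 20.0, the mark about 19.7, and flank depth 19.2 before a bias of up to about 1 degree. I'll add a small nudge and ease the push slightly, then wait for the needle to settle.

Call:
step_arm --pt "0 -0.001 0 -0.0003 0" --pt "0 0 0 0 0" --pt "0 0 0 0 0" --pt "0 0 0 0 0" --pt "0 0 0 0 0" --pt "0 0 0 0 0" --pt "0 0 0 0 0" --pt "0 0 0 0 0"

```text
time: 21.3
tool_pos: [475.1, 189.9, 138.2]
tcp_rot: [-3.141, 0.0, 1.353]
contact_force: [3.5, 2.8, 1.1]
grip_width: 29.1
finger_force: 30.0
```

Call:
step_arm --pt "0 0 0 0 0" --pt "0 0 0 0 0" --pt "0 0 0 0 0" --pt "0 0 0 0 0" --pt "0 0 0 0 0" --pt "0 0 0 0 0" --pt "0 0 0 0 0" --pt "0 0 0 0 0"

```text
time: 22.1
tool_pos: [475.1, 189.8, 138.2]
tcp_rot: [-3.141, 0.0, 1.353]
contact_force: [3.1, 3.0, 1.4]
grip_width: 29.5
finger_force: 30.0
```

```bash
python3 ob.py
python3 - <<'E'
from lean import *
c=[bot.capture("scene") for _ in range(16)]; np.save("pics/g7.npy",np.mean([a[0].astype(float) for a in c],0)); analyse("pics/g7.npy",.349)
D=np.stack([a[1] for a in c]); d=np.where((D>0).all(0),D.mean(0),0)
P=cloud("scene",d).reshape(-1,3); P=P[np.isfinite(P).all(1)]-A; x,y,z=P@X,P@Y,P[:,2]; l=.349
cc,s=np.cos(l),np.sin(l); gy=y*cc+z*s; gz=-y*s+z*cc-8
def fit(n,k,a,b):
    M=np.c_[x[k],a[k],np.ones(k.sum())]; kk=np.ones(k.sum(),bool)
    for _ in range(5):
        q=np.linalg.lstsq(M[kk],b[k][kk],rcond=None)[0]; r=b[k]-M@q; kk=abs(r)<2.5*np.std(r[kk])
    print(n,np.degrees(np.arctan(q[1])),kk.sum(),np.std(r[kk]),M[kk].mean(0)@q)
fit("flank (lean=20-this)",(abs(x)<11)&(gz>14)&(gz<60)&(abs(gy-30)<7),gz,gy)
fit("table end face (lean=20-this)",(abs(x)<20)&(gz>-6)&(gz<4)&(abs(gy-45)<4),gz,gy)
o=cloud("scene",np.load("pics/scene0.npz")["d"])
E
```

```text
22.1 [475.1 189.8 138.2] [-3.141  0.     1.353] [3.14 2.97 1.45] [ 0.694 -0.756 -0.057] -0.041 29.5
pics/g7.npy weight (array([ -0.38488795, -10.23501991]), np.float32(64.54026)) mark (array([ 0.78958157, 21.86516226]), np.float32(15.015901))
flank (lean=20-this) 0.31373094990471156 196 0.1979816503915312 29.931974878216245
table end face (lean=20-this) 0.13056711842420934 74 0.22447548410471033 47.400295857990024
```

The flank now reads 19.7 degrees, the table face agrees with it, the push is about 5 N, and everything is steady. Handing in.

```bash
python3 -c "
from plant import bot
print(bot.close_job())"
```

```text
the job is handed in; nothing more can be done
None
```

I set the drum to 20, seated the gauge in the table pocket and rocked both to about 20 degrees (flank measured 19.7, mark over the needle within about half a degree). I handed the job in at about 23 s, still holding the gauge steady with roughly 5 N of push.

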